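# Hook a stock tote forward out of a deep rack

### The job

Take the orange-handled pull hook off its rest, drop its tooth behind the front lip of the red tote deep in the wire-topped rack, and draw the tote forward until it bears firmly and squarely on the yellow sprung stop bar: your pull should build up to about 15 N there, and must never pass 20 N. Then unhook without shoving the tote back and lay the hook in its rest again as you found it. Move the tote only with the hook, keep it flat on the shelf and the gripper clear of the rack, and leave everything else where it is.

Things in the scene. Friction and masses are not known exactly. Their poses are not given: they have to be found in the camera images.
- tote: red open tote 200 (x, front to back) x 150 (y) x 60 mm high, walls 6 mm, 0.45 to 0.85 kg. Origin: centre of its underside, +x to its rear, z up. It stands slightly askew on the rack's shelf, in the left or right bay. Cartons fill its rear half from x = +5 mm; from there to the inside of the front wall (x = -94 mm) it is empty, down to the 6 mm floor. Dragging it takes 2 to 7 N.
- tote_lip (a point): middle of the top edge of the red tote's front wall, at (-100, 0, 60) mm in the tote's frame. A lip 8 mm high stands 10 mm out in front of the wall along this edge (x from -110 to -94 mm); the lip's front is the tote's foremost face.
- rack: deep rack 320 (x) x 390 (y) x 175 mm high, open at front and back. Origin: centre of its underside, +x to the rear, front to the robot. Shelf top 20 mm above the desk, front edge at x = -160 mm. Roof of steel wires at 175 mm, from x = -134 mm to the back: the gripper must stay out in front of it. Posts 14 mm thick at x = -130 and +150, y = +-187 mm. Bays centred at y = +-88 mm.
- stop_zone (a point): point on the rack, at (-117, 0, 60) mm, middle of the zone of the yellow stop bar (stop_bar; bar_face is the middle of its rear face): a bar along y across both bays, 14 mm high, 10 mm thick, middle 60 mm above the desk. Its rear face lies up to 31 mm before or behind this point; not measured: feel for it. It yields on springs, 3 N per mm, up to 12 mm. It meets the tote's front wall below the lip.
- hook_grip (a point): centre of the pull hook's orange handle, the place to hold it: 90 (x) x 16 (y) x 24 mm (z). Its +x runs along the shank to the tooth, z up. A 10 x 10 mm steel shank on the handle's axis runs to x = +195 mm, a tail of the same section back to x = -85 mm. 0.16 kg, balanced about 30 mm ahead of this point.
- hook_tooth (a point): lower end of the hook's tooth, on the side that faces the handle, at (190, 0, -33) mm in the frame of hook_grip. The tooth is a plate 8 mm thick (x, 190 to 198 mm) and 24 mm wide (y) that reaches down 28 mm below the underside of the shank.
- rest: grey rest: base 10 mm high with two forks 8 mm thick at x = -64 and +100 mm. Origin: underside, below the middle of the hook's handle; +x is the way the hook points. Notches 22 mm wide, bottoms 60 mm, prong tips 80 mm above the desk. When the hook lies at home hook_grip is 65 mm above this origin, within 5 mm along x.
- grey_tote: dark grey tote of the same size in the other bay; must stay. Origin: centre of its underside.
- bottle_a: white bottle, 68 mm across, 150 mm high; origin under its centre; must stay
- bottle_b: another such white bottle; must stay
- carton_yellow: yellow carton 50 x 70 x 110 mm; origin under its centre; must stay
- marker: black marker 130 x 13 x 13 mm lying on the desk; origin under its centre; must stay

How it is judged:
By the outcome, as a careful person would: the job done as asked, in the order asked, and still so for the second after the job is handed in, with the robot touching nothing.
It also fails if it takes over 66 s, if anything falls off the work surface, if the arm or the gripper's body presses on something with over 40 N, if the wrist force passes 120 N, or if a joint passes its speed limit or range.

### The arm

A 7-joint arm with a two-finger parallel gripper is mounted at the origin on the work surface. World frame = base frame: x ahead of the robot, y to its left, z up, the work surface at z = 0. Lengths are in m, angles in rad, forces in N, time in s.
With the tool pointing down it reaches from about 0.35 to 0.9 m from the base axis. Payload 7.2 kg.
Tool frame: the origin (TCP) lies between the finger pads; the fingertips stand 25 mm ahead of it and the grasp point (between the pads) lies 6 mm ahead of it; z points along the fingers, y is the direction in which the jaws open and shut (so a half turn about z gives the same grasp; the last joint's range is limited). The gripper opens to 85 mm and grips with 20 to 120 N. Pads are 22 mm wide; open, the fingers measure 114 mm over their backs; the gripper's body (76 mm by 85 mm) begins 54 mm behind the grasp point. The pads swing forward as they close: fully open they stand 13 mm farther back than shut.
Start: joints at [1.074, 0.411, -0.013, 1.596, 0.006, 1.134, -0.082], TCP at [0.26, -0.568, 0.256] pointing down, gripper open.
Joint ranges: [-2.95, 2.95], [-0.29, 1.99], [-1.47, 1.44], [0.14, 2.54], [-1.03, 4.17], [0.13, 1.85], [-2.86, 2.86]. Speed limits (rad/s): [2.39, 2.39, 3.01, 3.01, 3.14, 3.14, 3.14].

### API

Orientations are given as a unit quaternion [x, y, z, w].
In Python, from bench import readout, viewer, job, trace, tip_of gives the robot as it stands.
- The arm moves only by the tool arm_command, never from a script. Its argument "motion" is a list of rows, each an object with "delta_pos": the shift along the tool's x, y, z in cm, a list of three; "twist": the turn about the tool's z in rad; "gripper": the closure, from -1 (fully open) to 1 (shut). In form: [{"delta_pos": [dx, dy, dz], "twist": twist, "gripper": gripper}, ...]. A call has 1 to 20 rows; each row is the pose to reach, as a shift and turn from the pose commanded when the call began, along the tool's axes at that moment; what a row does not reach only later rows make up. A row lasts 1/12 s, in which the tool goes at most 41.7 mm and 7.16 degrees, less where a joint would pass 70% of its speed; a pose out of reach is approached as far as the arm can. A call with a gripper value outside its range is refused whole. The fingers move at their own pace and stop on an object; "grip_force" is the grip in N (left out, the last holds). Time passes only in rows, so rows that repeat a pose let the fingers close. It gives the time, the measured TCP pose, the force and the opening at its end, in the units of the state.
- readout.sense(): the state, without advancing time (a new reading comes with each control period).
- viewer.snapshot(name): name is "scene" or "side" or "wrist"; returns a dict with "image" (384x512x3 uint8, blue, green, red), "mtx" (3x3 intrinsics, pixels), "k1" (the pictures are not rectified: a ray, as slopes to the right and down, at radius r is drawn at 1 + k1 r^2 times it, then the intrinsics apply), "view" (4x4, takes a point from world to camera coordinates); the wrist camera has in their place "hand_eye" (4x4, takes a point from camera to tool coordinates, whose origin is the TCP and whose axes are the flange's). Camera axes: x right, y down, z forward; pixel columns grow to the right and rows downward; lengths in m; the calibration is good to about 2 mm. A picture is of the moment at which its call begins: read the wrist's pose just before it. There is no depth.
- job.finish_job(): hands the job in, once; it reports no verdict.
Trained networks look in a picture, given as the dict that the camera call returned (one of the last four; its "shot" number tells which), for a name from the list of things; names that differ only in an ending like _2 or _b are one class to them, and where a whole thing is asked for, a point or a joint stands for the part that bears it (a point fixed in the world has none). Each returns a list of dicts, best first, with "score" (0 to 1); they miss things now and then, are a little off and sometimes report something else, mostly with a low value. They report only what shows in the picture. A call takes as long as a camera call.
- trace(picture, name): "pixels" (384x512 bool, what is visible of it) and "extent" ([left, top, width, height] in pixels, round what is visible of it).
- tip_of(picture, name): "centre" ([column, row] in pixels: a listed point, or the origin of a listed thing).
The state is a dict: "time_s": time; "joint_pos": joint angles; "dq": joint speeds; "joint_efforts": joint torques, N m; "eef_pos": TCP position; "eef_rot": TCP orientation; "contact_force": force on the tool from outside, world axes, zero at the start; "wrist_torque": the same for the moment, N m; "gripper_width": finger opening in m.
Only numpy, scipy, OpenCV 4.12 (cv2) and the standard library are available. Lean on these libraries where they do the work, as an engineer would, in place of code of your own. Each camera call takes 0.05 s, during which the arm holds its last target. There are 200 camera calls.

## Working session

There is one attempt and no reset: what is moved stays moved. The work goes in short steps, Python scripts to look and compute and a tool call to move; the robot and the scene stay as the last step left them, time stands still between calls to the robot, and variables do not carry over. Pictures are saved under pics/ and viewed, about 8 in all and at most 12, crops included, and the job is handed in when it is done.

Besides the shell and the picture viewer there is one more tool, called after "Emit:" in YAML: its name, and indented under it one key for each argument. arm_command: Moves the arm, as the interface text tells. Its arguments: {"type":"object","properties":{"motion":{"type":"array","items":{"type":"object","properties":{"delta_pos":{"type":"array","items":{"type":"number"}},"twist":{"type":"number"},"gripper":{"type":"number"}}}},"grip_force":{"type":"number"}},"required":["motion"]}

```bash
mkdir -p pics; ls
cat > h.py <<'E'
import numpy as np, cv2
from scipy.spatial.transform import Rotation as R
from bench import readout, viewer, job, trace, tip_of
def cam(p,s=None):
    """returns world->cam 4x4"""
    if 'view' in p: return np.array(p['view'])
    T=np.eye(4); T[:3,:3]=R.from_quat(s['eef_rot']).as_matrix(); T[:3,3]=s['eef_pos']
    return np.linalg.inv(T@np.array(p['hand_eye']))
def ray(p,px,s=None):
    K=np.array(p['mtx']); d=(np.array(px,float)-K[:2,2])/[K[0,0],K[1,1]]
    u=d.copy()
    for _ in range(20): u=d/(1+p['k1']*(u@u))
    V=np.linalg.inv(cam(p,s)); return V[:3,3], V[:3,:3]@np.array([u[0],u[1],1])
def onz(p,px,z,s=None):
    o,d=ray(p,px,s); return o+d*(z-o[2])/d[2]
def proj(p,X,s=None):
    V=cam(p,s); c=V[:3,:3]@np.array(X)+V[:3,3]; u=c[:2]/c[2]; u=u*(1+p['k1']*(u@u))
    K=np.array(p['mtx']); return u*[K[0,0],K[1,1]]+K[:2,2]
def tri(rs):
    A=np.zeros((3,3));b=np.zeros(3)
    for o,d in rs:
        d=d/np.linalg.norm(d);P=np.eye(3)-np.outer(d,d);A+=P;b+=P@o
    x=np.linalg.solve(A,b); return x
E
python3 - <<'E'
from h import *
s=readout.sense(); print({k:np.round(v,3) for k,v in s.items()})
P={n:viewer.snapshot(n) for n in('scene','side','wrist')}
for n,p in P.items():
    print(n, np.round(p['mtx'],1).tolist(), p['k1'], np.round(np.linalg.inv(cam(p,s)),3).tolist())
    cv2.imwrite(f'pics/{n}0.png',p['image'])
names=['tote','tote_lip','rack','stop_zone','hook_grip','hook_tooth','rest','grey_tote','bottle_a','carton_yellow','marker','stop_bar','bar_face']
for nm in names:
  for n,p in P.items():
    try: print(nm,n,[(np.round(d['centre'],1).tolist(),round(d['score'],2)) for d in tip_of(p,nm)[:2]])
    except Exception as e: print(nm,n,e)
cv2.imwrite('pics/a.png',cv2.resize(P['scene']['image'],(800,600)))
cv2.imwrite('pics/b.png',cv2.resize(P['side']['image'],(800,600)))
E
```

```text
pics
{'time_s': np.float64(0.0), 'joint_pos': array([ 1.074,  0.412, -0.013,  1.597,  0.006,  1.134, -0.082]), 'dq': array([-0.001, -0.001, -0.001, -0.   ,  0.002, -0.   ,  0.001]), 'joint_efforts': array([-0.0000e+00, -6.0062e+01,  6.8300e-01, -2.9941e+01,  1.4000e-02,
        1.1000e-02, -0.0000e+00]), 'eef_pos': array([ 0.26 , -0.568,  0.255]), 'eef_rot': array([ 0.977,  0.213, -0.   , -0.001]), 'contact_force': array([ 0.626,  0.332, -0.427]), 'wrist_torque': array([ 0.036, -0.033,  0.017]), 'gripper_width': np.float64(0.085)}
scene [[437.2, 0.0, 254.1], [0.0, 437.2, 188.0], [0.0, 0.0, 1.0]] -0.10838745074406676 [[-0.012, 0.768, -0.64, 1.444], [1.0, 0.007, -0.011, 0.025], [-0.003, -0.64, -0.768, 1.109], [0.0, 0.0, 0.0, 1.0]]
side [[350.1, 0.0, 258.8], [0.0, 350.1, 187.0], [0.0, 0.0, 1.0]] 0.032449097252368886 [[-0.797, -0.405, 0.449, 0.097], [-0.604, 0.525, -0.599, 0.703], [0.006, -0.748, -0.663, 0.813], [0.0, 0.0, 0.0, 1.0]]
wrist [[278.1, 0.0, 256.1], [0.0, 278.1, 190.6], [0.0, 0.0, 1.0]] -0.06962127240640158 [[0.416, -0.865, -0.279, 0.33], [-0.909, -0.396, -0.127, -0.535], [-0
[... 1287 characters left out ...]
rip, hook_tooth, marker, rack, rest, stop_zone, tote, tote_lip
stop_bar side it knows: bottle, carton_yellow, grey_tote, hook_grip, hook_tooth, marker, rack, rest, stop_zone, tote, tote_lip
stop_bar wrist it knows: bottle, carton_yellow, grey_tote, hook_grip, hook_tooth, marker, rack, rest, stop_zone, tote, tote_lip
bar_face scene it knows: bottle, carton_yellow, grey_tote, hook_grip, hook_tooth, marker, rack, rest, stop_zone, tote, tote_lip
bar_face side it knows: bottle, carton_yellow, grey_tote, hook_grip, hook_tooth, marker, rack, rest, stop_zone, tote, tote_lip
bar_face wrist it knows: bottle, carton_yellow, grey_tote, hook_grip, hook_tooth, marker, rack, rest, stop_zone, tote, tote_lip
```

View pics/a.png

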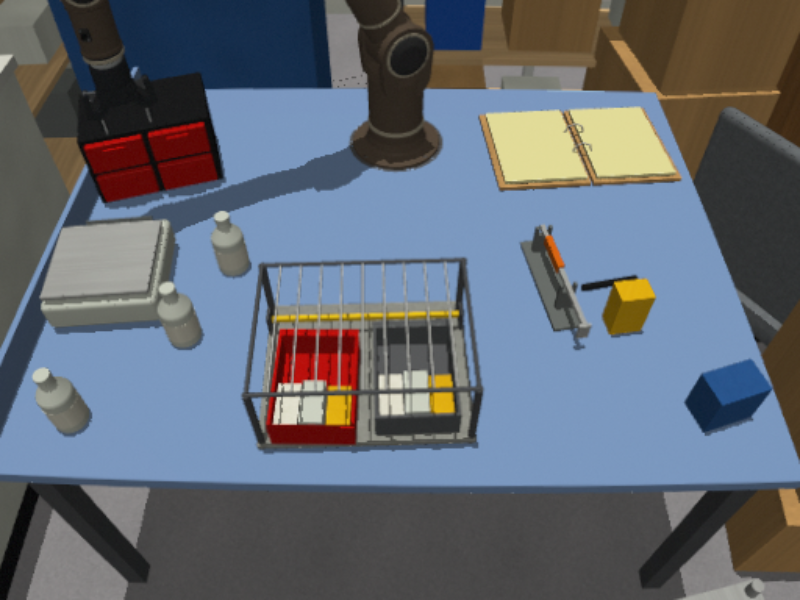

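View pics/b.png

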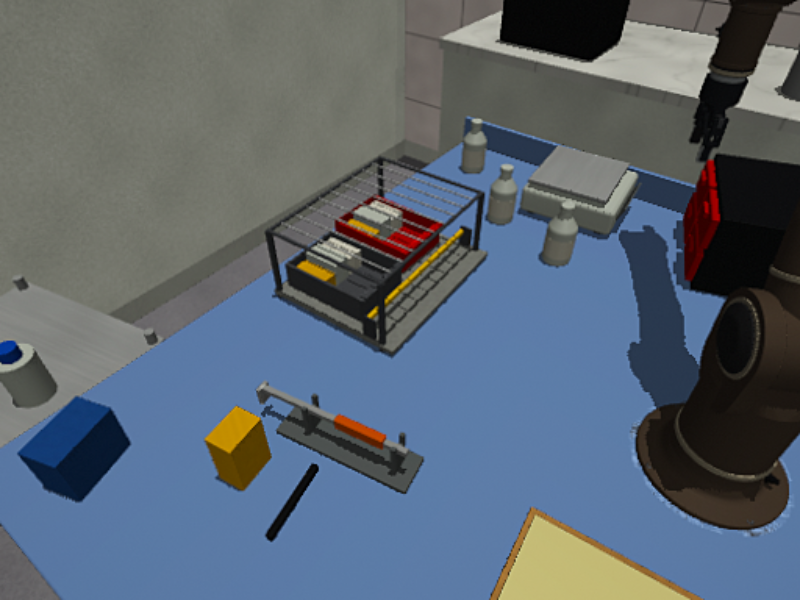

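The scene view shows the red tote in the robot's right bay (image 315,390), the yellow bar at row 315 and the hook at (555,250) with its tooth at (578,340). The side view agrees: handle at (360,430), tooth at (265,390).

Run:
```python
from h import *
P={n:viewer.snapshot(n) for n in('scene','side')}
def t(a,b): return np.round(tri([ray(P['scene'],a),ray(P['side'],b)]),4)
for nm in ['tote','tote_lip','rack','stop_zone','hook_grip','rest','grey_tote','marker','carton_yellow']:
    a=tip_of(P['scene'],nm);b=tip_of(P['side'],nm)
    if a and b: print(nm,t(a[0]['centre'],b[0]['centre']))
sc=.64
print('tooth',t([371.6,214.6],[170.1,262.3]))
# rack roof corners from image reading (scene)
for px in [(262,264),(464,260),(480,390),(246,395)]: print('roof',np.round(onz(P['scene'],np.array(px)*sc,.172),3))
for px in [(484,192),(380,248),(268,234),(380,160)]: print('roofside',np.round(onz(P['side'],np.array(px)*sc,.172),3))
for px in [(262,445),(475,438)]: print('foot',np.round(onz(P['scene'],np.array(px)*sc,.0),3))
# base of shelf side: front corner
for px in [(388,353),(486,256)]: print('shelf front',np.round(onz(P['side'],np.array(px)*sc,.01),3))
# hook handle & rest axis
for n in P:
    m=trace(P[n],'hook_grip')
    if m:
        ys,xs=np.nonzero(m[0]['pixels']); print(n,'handle',m[0]['score'],m[0]['extent'],len(xs))
        im=P[n]['image'].astype(int); o=(im[...,2]>150)&(im[...,1]>40)&(im[...,1]<130)&(im[...,0]<60)
        ys,xs=np.nonzero(o); 
        k=(abs(xs-(355 if n=='scene' else 230))<40)&(abs(ys-(160 if n=='scene' else 275))<40); xs,ys=xs[k],ys[k]
        w=np.array([onz(P[n],(x,y),.070)[:2] for x,y in zip(xs,ys)]); c=w.mean(0); u,S,vt=np.linalg.svd(w-c,full_matrices=False)
        print(' orange c',c.round(4),'dir',vt[0].round(3),np.degrees(np.arctan2(vt[0][1],vt[0][0])),np.ptp((w-c)@vt[0]),len(xs))
# wires for rest base plate: in side image
for px in [(405,491),(423,460),(278,430),(300,412)]: print('restbase',np.round(onz(P['side'],np.array(px)*sc,.010),3))
```

```text
tote [ 0.7772 -0.1315  0.0319]
tote_lip [ 0.6829 -0.1402  0.0848]
rack [ 0.7154 -0.0485 -0.0143]
hook_grip [0.458  0.3395 0.0688]
rest [ 0.4549  0.3229 -0.0195]
grey_tote [0.7558 0.0374 0.0068]
marker [ 0.4944  0.4615 -0.0094]
carton_yellow [0.597  0.4768 0.    ]
tooth [0.6396 0.3792 0.0166]
roof [ 0.594 -0.24   0.172]
roof [0.581 0.136 0.172]
roof [0.863 0.147 0.172]
roof [ 0.877 -0.227  0.172]
roofside [ 0.594 -0.251  0.172]
roofside [0.647 0.05  0.172]
roofside [0.852 0.151 0.172]
roofside [ 0.869 -0.224  0.172]
foot [ 0.877 -0.229  0.   ]
foot [0.858 0.155 0.   ]
shelf front [0.557 0.141 0.01 ]
shelf front [ 0.565 -0.245  0.01 ]
scene handle 0.63 [343.9, 145.9, 32.3, 70.0] 438
 orange c [0.4599 0.3419] dir [0.889 0.457] 27.22353192397058 0.16989025141516442 83
side handle 0.64 [350.2, 130.3, 21.3, 39.9] 646
 orange c [0.4597 0.3358] dir [-0.983 -0.182] -169.5384363495277 0.0874639757909329 170
restbase [0.356 0.351 0.01 ]
restbase [0.365 0.29  0.01 ]
restbase [0.597 0.394 0.01 ]
restbase [0.594 0.345 0.01 ]
```

```bash
cat >> h.py <<'E'
def rel(target,hyaw):
    """target TCP world, hook yaw deg (tool x points opposite) -> delta cm, twist from measured pose"""
    s=readout.sense(); M=R.from_quat(s['eef_rot']).as_matrix(); d=M.T@(np.array(target)-s['eef_pos'])*100
    y=np.arctan2(M[1,0],M[0,0]); tw=-(np.radians(hyaw+180)-y); tw=(tw+np.pi)%(2*np.pi)-np.pi
    return d.round(2),round(tw,3),np.degrees(y)-180
E
python3 - <<'E'
from h import *
print(rel([0.459,0.339,0.235],11)); print(rel([0.36,-0.114,0.30],11))
E
```

```text
(array([ 55.84, -74.24,   2.13]), np.float64(-2.905), np.float64(-155.42977878320295))
(array([ 28.  , -37.16,  -4.37]), np.float64(-2.905), np.float64(-155.42977878320295))
```

Emit:
arm_command:
  motion:
    - {"delta_pos":[1,-1.3,-3],"twist":0,"gripper":-1}
    - {"delta_pos":[3.5,-4.7,-4],"twist":-0.12,"gripper":-1}
    - {"delta_pos":[6,-8,-4],"twist":-0.24,"gripper":-1}
    - {"delta_pos":[8.5,-11.3,-4],"twist":-0.36,"gripper":-1}
    - {"delta_pos":[11,-14.6,-4],"twist":-0.48,"gripper":-1}
    - {"delta_pos":[13.5,-18,-4],"twist":-0.6,"gripper":-1}
    - {"delta_pos":[16,-21.3,-4],"twist":-0.72,"gripper":-1}
    - {"delta_pos":[18.5,-24.6,-4],"twist":-0.84,"gripper":-1}
    - {"delta_pos":[21,-28,-4],"twist":-0.96,"gripper":-1}
    - {"delta_pos":[23.5,-31.3,-4],"twist":-1.08,"gripper":-1}
    - {"delta_pos":[26,-34.6,-4],"twist":-1.2,"gripper":-1}
    - {"delta_pos":[28.5,-38,-4],"twist":-1.32,"gripper":-1}
    - {"delta_pos":[31,-41.3,-4],"twist":-1.44,"gripper":-1}
    - {"delta_pos":[33.5,-44.6,-4],"twist":-1.56,"gripper":-1}
    - {"delta_pos":[36,-48,-4],"twist":-1.68,"gripper":-1}
    - {"delta_pos":[38.5,-51.2,-4],"twist":-1.8,"gripper":-1}
    - {"delta_pos":[41,-54.5,-4],"twist":-1.92,"gripper":-1}
    - {"delta_pos":[43.5,-57.8,-3],"twist":-2.04,"gripper":-1}
    - {"delta_pos":[46,-61,-2],"twist":-2.16,"gripper":-1}
    - {"delta_pos":[48.5,-64.5,-1],"twist":-2.28,"gripper":-1}

```text
time_s: 4.57
eef_pos: [0.4326, 0.2182, 0.2671]
eef_rot: [0.212, 0.977, 0.0, 0.001]
contact_force: [1.5, -1.0, 0.7]
gripper_width: 0.0853
```

Run:
```python
from h import *
s=readout.sense();print(s['time_s'],s['eef_pos'],s['joint_pos'].round(2) if hasattr(s['joint_pos'],'round') else s['joint_pos'])
print(rel([0.459,0.339,0.235],11))
```

```text
4.5667 [0.43264896 0.21817    0.26712119] [ 0.18  0.27 -0.88  1.87  0.23  1.11  0.35]
(array([ 2.62, 12.08,  3.22]), np.float64(-0.62), np.float64(-24.533378756792928))
```

Emit:
arm_command:
  motion:
    - {"delta_pos":[0.6,3,0.8],"twist":-0.12,"gripper":-1}
    - {"delta_pos":[1.3,6,1.6],"twist":-0.24,"gripper":-1}
    - {"delta_pos":[2,9,2.4],"twist":-0.36,"gripper":-1}
    - {"delta_pos":[2.6,12,3.2],"twist":-0.48,"gripper":-1}
    - {"delta_pos":[2.6,12,3.2],"twist":-0.6,"gripper":-1}
    - {"delta_pos":[2.6,12,3.2],"twist":-0.62,"gripper":-1}
    - {"delta_pos":[2.6,12,3.2],"twist":-0.62,"gripper":-1}
    - {"delta_pos":[2.6,12,3.2],"twist":-0.62,"gripper":-1}

```text
time_s: 5.23
eef_pos: [0.4591, 0.3352, 0.2352]
eef_rot: [-0.091, 0.996, -0.0, 0.0]
contact_force: [-0.3, -0.2, -1.6]
gripper_width: 0.0851
```

Run:
```python
from h import *
s=readout.sense();print(s['time_s'],s['eef_pos'],s['joint_pos'].round(2), s['contact_force'])
p=viewer.snapshot('wrist')
cv2.imwrite('pics/w1.png',cv2.resize(p['image'],(800,600)))
for nm,z in [('hook_grip',.065),('hook_tooth',.032),('rest',0)]:
    for d in tip_of(p,nm)[:2]: print(nm,np.round(d['centre'],1),round(d['score'],2),onz(p,d['centre'],z,s).round(4))
im=cv2.cvtColor(p['image'],cv2.COLOR_BGR2HSV); o=cv2.inRange(im,(4,150,60),(16,255,255))
n,l,st,ce=cv2.connectedComponentsWithStats(o); i=1+np.argmax(st[1:,4]); print(st[i])
ys,xs=np.nonzero(l==i); w=np.array([onz(p,(x,y),.077,s)[:2] for x,y in zip(xs,ys)],np.float32)
r=cv2.minAreaRect(w*1000); print(r)
vx,vy,x0,y0=cv2.fitLine(w,cv2.DIST_L2,0,.01,.01).ravel(); print(np.degrees(np.arctan2(vy,vx)),x0,y0)
```

```text
5.2333 [0.45909784 0.33516042 0.23518679] [-0.02  0.51 -0.96  1.72  0.45  1.16  0.65] [-0.30362882 -0.20461457 -1.55688351]
hook_tooth [257.9 302.3] 0.56 [0.6448 0.3723 0.032 ]
rest [256.1 167.8] 0.73 [0.4623 0.3359 0.    ]
[ 252  139   16   84 1221]
((459.2201843261719, 338.7750244140625), (89.06562805175781, 14.955340385437012), 10.20932674407959)
10.136046 0.4575084 0.33808973
```

View pics/w1.png

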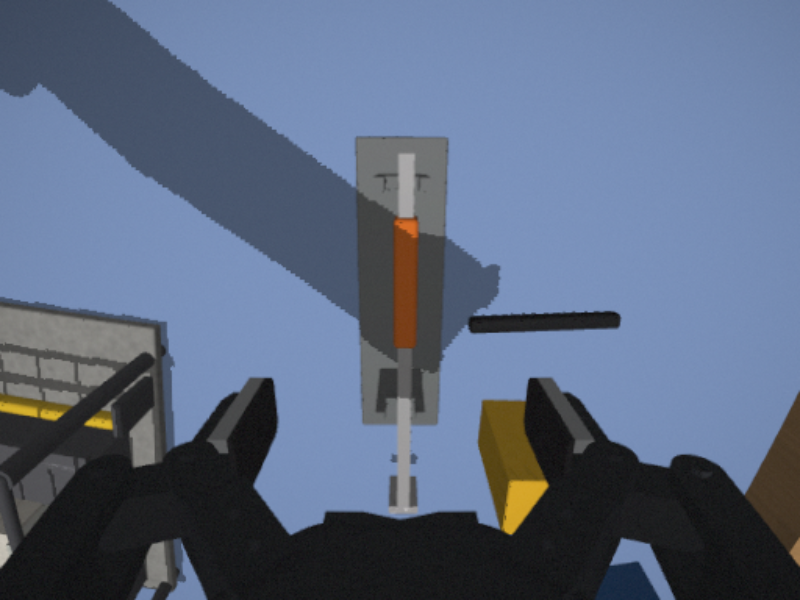

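Emit:
arm_command:
  motion:
    - {"delta_pos":[0,0.35,4],"twist":0,"gripper":-1}
    - {"delta_pos":[0,0.35,8],"twist":0,"gripper":-1}
    - {"delta_pos":[0,0.35,11.5],"twist":0,"gripper":-1}
    - {"delta_pos":[0,0.35,14],"twist":0,"gripper":-1}
    - {"delta_pos":[0,0.35,15.5],"twist":0,"gripper":-1}
    - {"delta_pos":[0,0.35,16.4],"twist":0,"gripper":-1}
    - {"delta_pos":[0,0.35,16.4],"twist":0,"gripper":-1}
    - {"delta_pos":[0,0.35,16.4],"twist":0,"gripper":-1}
    - {"delta_pos":[0,0.35,16.4],"twist":0,"gripper":-1}

```text
time_s: 6.18
eef_pos: [0.459, 0.3404, 0.0728]
eef_rot: [-0.093, 0.996, 0.001, 0.001]
contact_force: [-0.4, -0.4, -0.3]
gripper_width: 0.0855
```

Emit:
arm_command:
  motion:
    - {"delta_pos":[0,0,0],"twist":0,"gripper":0}
    - {"delta_pos":[0,0,0],"twist":0,"gripper":0.4}
    - {"delta_pos":[0,0,0],"twist":0,"gripper":0.7}
    - {"delta_pos":[0,0,0],"twist":0,"gripper":1}
    - {"delta_pos":[0,0,0],"twist":0,"gripper":1}
    - {"delta_pos":[0,0,0],"twist":0,"gripper":1}
    - {"delta_pos":[0,0,0],"twist":0,"gripper":1}
    - {"delta_pos":[0,0,0],"twist":0,"gripper":1}
    - {"delta_pos":[0,0,0],"twist":0,"gripper":1}
    - {"delta_pos":[0,0,0],"twist":0,"gripper":1}
  grip_force: 110

```text
time_s: 7.02
eef_pos: [0.4583, 0.3397, 0.0715]
eef_rot: [-0.093, 0.996, -0.0, 0.0]
contact_force: [-0.9, -0.5, 5.9]
gripper_width: 0.0144
```

Run:
```python
from h import *
s=readout.sense()
for k in ('time_s','eef_pos','eef_rot','contact_force','wrist_torque','gripper_width'): print(k,s[k])
```

```text
time_s 7.0167
eef_pos [0.45833685 0.33968085 0.07149546]
eef_rot [-9.33837435e-02  9.95630159e-01 -2.05371443e-05  2.50814073e-04]
contact_force [-0.87563402 -0.52297817  5.89451354]
wrist_torque [-0.23995264  0.11630175 -0.0854163 ]
gripper_width 0.014384907660163003
```

Emit:
arm_command:
  motion:
    - {"delta_pos":[0,0,-1],"twist":0,"gripper":1}
    - {"delta_pos":[0,0,-2.5],"twist":0,"gripper":1}
    - {"delta_pos":[0,0,-5],"twist":0,"gripper":1}
    - {"delta_pos":[0,0,-8],"twist":0,"gripper":1}
    - {"delta_pos":[0,0,-12],"twist":0,"gripper":1}
    - {"delta_pos":[0,0,-16],"twist":0,"gripper":1}
    - {"delta_pos":[0,0,-20],"twist":0,"gripper":1}
    - {"delta_pos":[0.8,-2,-20],"twist":0.01,"gripper":1}
    - {"delta_pos":[1.6,-5,-20],"twist":0.02,"gripper":1}
    - {"delta_pos":[2.7,-8.5,-20],"twist":0.03,"gripper":1}
    - {"delta_pos":[3.8,-12,-20],"twist":0.045,"gripper":1}
    - {"delta_pos":[5,-15.7,-20],"twist":0.06,"gripper":1}
    - {"delta_pos":[6.2,-19.4,-20],"twist":0.075,"gripper":1}
    - {"delta_pos":[7.4,-23,-20],"twist":0.09,"gripper":1}
    - {"delta_pos":[8.6,-26.8,-20],"twist":0.105,"gripper":1}
    - {"delta_pos":[9.8,-30.5,-20],"twist":0.12,"gripper":1}
    - {"delta_pos":[11,-34.2,-20],"twist":0.13,"gripper":1}
    - {"delta_pos":[12.2,-38,-20],"twist":0.145,"gripper":1}
    - {"delta_pos":[13.3,-41.5,-20],"twist":0.145,"gripper":1}
    - {"delta_pos":[14.4,-44,-20],"twist":0.145,"gripper":1}

```text
time_s: 8.68
eef_pos: [0.3978, -0.1223, 0.2721]
eef_rot: [-0.02, 1.0, -0.001, 0.0]
contact_force: [0.8, 1.1, -1.7]
gripper_width: 0.0145
```

Run:
```python
from h import *
s=readout.sense()
for k in ('time_s','eef_pos','eef_rot','contact_force','wrist_torque','gripper_width','joint_pos'): print(k,np.round(s[k],4))
P={n:viewer.snapshot(n) for n in('scene','side','wrist')}
import pickle; pickle.dump((s,P),open('p2.pkl','wb'))
a=cv2.resize(P['scene']['image'][150:300,130:330],(800,600),interpolation=cv2.INTER_CUBIC)
cv2.imwrite('pics/s2.png',a)
b=cv2.resize(P['side']['image'][90:240,170:370],(800,600),interpolation=cv2.INTER_CUBIC)
cv2.imwrite('pics/d2.png',b)
```

```text
time_s 8.6833
eef_pos [ 0.3978 -0.1223  0.2721]
eef_rot [-2.020e-02  9.998e-01 -8.000e-04  4.000e-04]
contact_force [ 0.7983  1.0769 -1.6642]
wrist_torque [ 0.0289  0.0784 -0.0006]
gripper_width 0.0145
joint_pos [ 1.0343  0.1076 -0.8942  2.0013  0.0971  1.0738  1.7078]
```

View pics/s2.png

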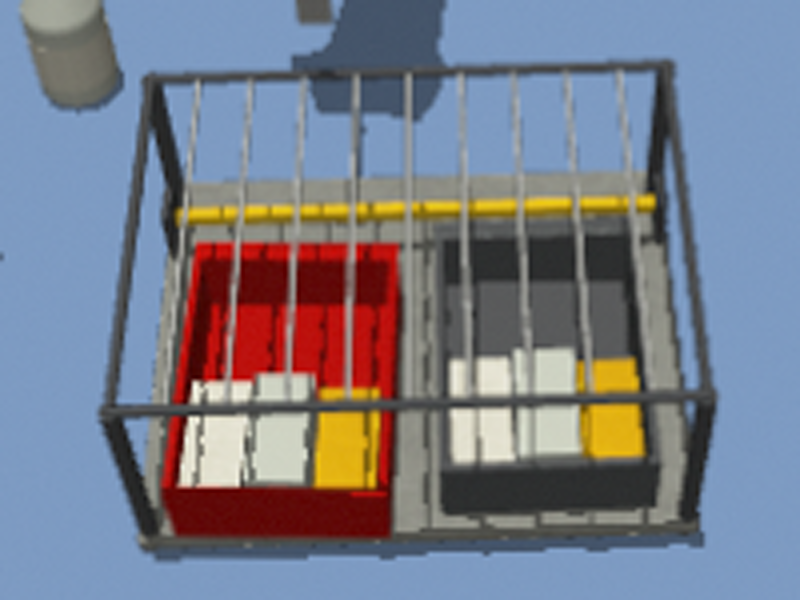

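View pics/d2.png

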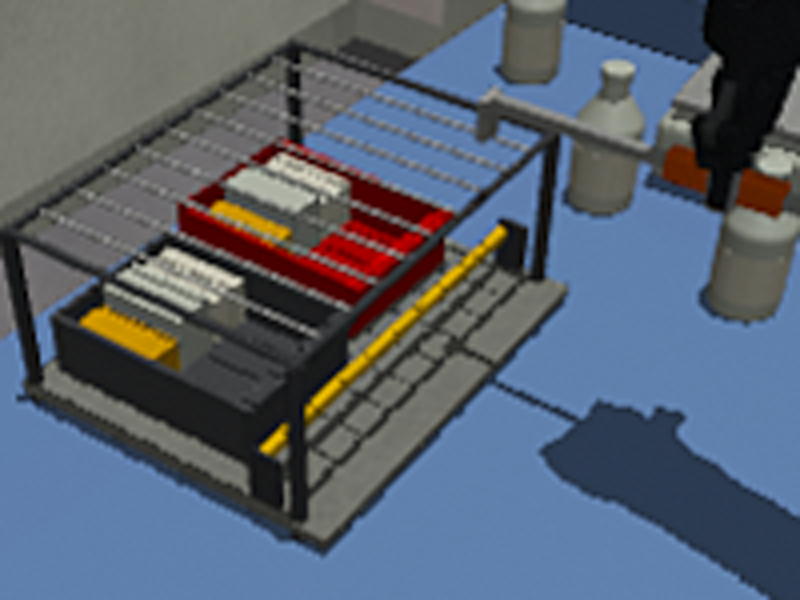

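The scene crop shows the red tote's lip front edge from (195,243) to (397,243), its rear rim corners at (163,488) and (390,492), and the bar's ends at (178,212) and (655,202). In the side crop the hook hangs level in the gripper.

Run:
```python
from h import *
import pickle; s,P=pickle.load(open('p2.pkl','rb'))
f=lambda x,y,z:onz(P['scene'],(130+x/4,150+y/4),z).round(4)
g=lambda x,y,z:onz(P['side'],(170+x/4,90+y/4),z).round(4)
print('lip',f(195,243,.08),f(397,243,.08)); print('rear',f(163,488,.08),f(390,492,.08)); print('wall in',f(200,262,.08),f(392,260,.08))
print('bar top',f(178,212,.067),f(655,202,.067))
print('roof front',f(150,76,.175),f(670,64,.175),'rear',f(103,412,.175),f(714,398,.175))
print('shelf front',f(190,183,.02),f(645,175,.02))
print('side: lip R/L corners',g(448,212,.08),g(345,310,.08),'bar',g(505,230,.067),g(262,445,.067))
print('tooth end', ) 
# hook in hand: side, tooth
```

```text
lip [ 0.6765 -0.2103  0.08  ] [ 0.6748 -0.0612  0.08  ]
rear [ 0.8801 -0.2075  0.08  ] [ 0.8806 -0.0561  0.08  ]
wall in [ 0.6938 -0.2046  0.08  ] [ 0.6903 -0.0641  0.08  ]
bar top [ 0.6377 -0.2299  0.067 ] [0.6244 0.1313 0.067 ]
roof front [ 0.5969 -0.2401  0.175 ] [0.5818 0.137  0.175 ] rear [ 0.8796 -0.2306  0.175 ] [0.8647 0.1503 0.175 ]
shelf front [ 0.5718 -0.2354  0.02  ] [0.5599 0.1294 0.02  ]
side: lip R/L corners [ 0.673 -0.205  0.08 ] [ 0.6598 -0.0322  0.08  ] bar [ 0.6253 -0.2291  0.067 ] [0.6187 0.1258 0.067 ]
tooth end
```

Emit:
arm_command:
  motion:
    - {"delta_pos":[1.5,-1,0],"twist":0,"gripper":1}
    - {"delta_pos":[3,-2,0],"twist":0,"gripper":1}
    - {"delta_pos":[3.9,-2.55,2],"twist":0,"gripper":1}
    - {"delta_pos":[3.9,-2.55,5],"twist":0,"gripper":1}
    - {"delta_pos":[3.9,-2.55,8],"twist":0,"gripper":1}
    - {"delta_pos":[3.9,-2.55,11],"twist":0,"gripper":1}
    - {"delta_pos":[3.9,-2.55,13.5],"twist":0,"gripper":1}
    - {"delta_pos":[3.9,-2.55,14.1],"twist":0,"gripper":1}
    - {"delta_pos":[3.9,-2.55,14.1],"twist":0,"gripper":1}
    - {"delta_pos":[3.9,-2.55,14.1],"twist":0,"gripper":1}

```text
time_s: 9.67
eef_pos: [0.3616, -0.1457, 0.1312]
eef_rot: [-0.022, 1.0, 0.0, 0.0]
contact_force: [0.1, -0.1, -1.6]
gripper_width: 0.0143
```

Run:
```python
from h import *
s=readout.sense()
for k in ('time_s','eef_pos','eef_rot','contact_force','wrist_torque','gripper_width','joint_pos'): print(k,np.round(s[k],4))
p=viewer.snapshot('side'); 
d=tip_of(p,'hook_tooth'); print([(x['centre'],x['score']) for x in d])
e=np.array(s['eef_pos']); 
print('expected tooth px',proj(p,e+[.19*.9992,.19*.04,-.006-.033]))
print(rel([.518,-.143,.131],2.2))
```

```text
time_s 9.6667
eef_pos [ 0.3616 -0.1457  0.1312]
eef_rot [-2.210e-02  9.998e-01  1.000e-04  4.000e-04]
contact_force [ 0.1213 -0.0564 -1.6076]
wrist_torque [-0.0337  0.0622 -0.0439]
gripper_width 0.0143
joint_pos [ 0.974   0.2879 -0.8088  2.2276  0.3104  0.7359  1.5679]
[([301.6, 162.1], 0.64)]
expected tooth px [300.71585098 161.43078224]
(array([-15.61,  -0.31,   0.11]), np.float64(0.004), np.float64(-357.54545270165147))
```

Emit:
arm_command:
  motion:
    - {"delta_pos":[-1.5,-0.1,0],"twist":0,"gripper":1}
    - {"delta_pos":[-4,-0.2,0],"twist":0,"gripper":1}
    - {"delta_pos":[-7,-0.3,0],"twist":0,"gripper":1}
    - {"delta_pos":[-9.5,-0.3,0],"twist":0,"gripper":1}
    - {"delta_pos":[-12,-0.3,0],"twist":0,"gripper":1}
    - {"delta_pos":[-14,-0.3,0],"twist":0,"gripper":1}
    - {"delta_pos":[-15.2,-0.3,0],"twist":0,"gripper":1}
    - {"delta_pos":[-15.6,-0.3,0],"twist":0,"gripper":1}
    - {"delta_pos":[-15.6,-0.3,0],"twist":0,"gripper":1}
    - {"delta_pos":[-15.6,-0.3,0],"twist":0,"gripper":1}

```text
time_s: 10.6
eef_pos: [0.5162, -0.1432, 0.1308]
eef_rot: [-0.021, 1.0, -0.0, 0.0]
contact_force: [-1.2, 0.6, -1.4]
gripper_width: 0.0144
```

Run:
```python
from h import *
s=readout.sense()
for k in ('time_s','eef_pos','eef_rot','contact_force','wrist_torque'): print(k,np.round(s[k],4))
P={n:viewer.snapshot(n) for n in('scene','side')}
a=cv2.resize(P['scene']['image'][180:255,150:250],(800,600),interpolation=cv2.INTER_CUBIC)
b=cv2.resize(P['side']['image'][105:180,225:325],(800,600),interpolation=cv2.INTER_CUBIC)
cv2.imwrite('pics/c3.png',cv2.resize(np.hstack([a,b]),(800,300)))
```

```text
time_s 10.6
eef_pos [ 0.5162 -0.1432  0.1308]
eef_rot [-2.100e-02  9.998e-01 -3.000e-04  1.000e-04]
contact_force [-1.1845  0.6209 -1.3511]
wrist_torque [ 0.0006  0.0933 -0.0029]
```

View pics/c3.png

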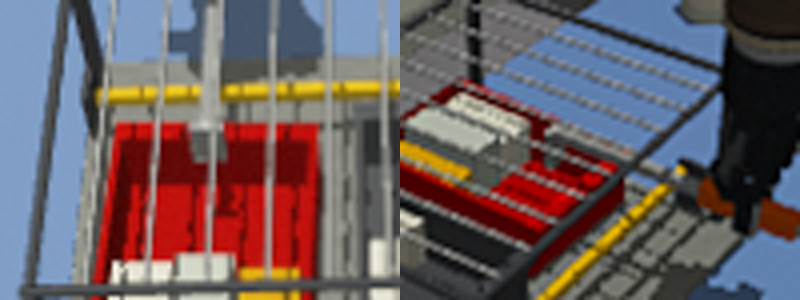

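The tooth (left panel, 207,145) is behind the lip and centred on it once its height is allowed for. Next I lower it.

Emit:
arm_command:
  motion:
    - {"delta_pos":[-0.1,0,0.8],"twist":0,"gripper":1}
    - {"delta_pos":[-0.1,0,1.6],"twist":0,"gripper":1}
    - {"delta_pos":[-0.1,0,2.4],"twist":0,"gripper":1}
    - {"delta_pos":[-0.1,0,3.1],"twist":0,"gripper":1}
    - {"delta_pos":[-0.1,0,3.45],"twist":0,"gripper":1}
    - {"delta_pos":[-0.1,0,3.45],"twist":0,"gripper":1}
    - {"delta_pos":[-0.1,0,3.45],"twist":0,"gripper":1}
    - {"delta_pos":[-0.1,0,3.45],"twist":0,"gripper":1}

```text
time_s: 11.37
eef_pos: [0.5179, -0.1429, 0.0957]
eef_rot: [-0.021, 1.0, 0.0, 0.0]
contact_force: [0.0, -0.8, -1.8]
gripper_width: 0.0145
```

Emit:
arm_command:
  motion:
    - {"delta_pos":[0.15,0,0],"twist":0,"gripper":1}
    - {"delta_pos":[0.3,0,0],"twist":0,"gripper":1}
    - {"delta_pos":[0.45,0,0],"twist":0,"gripper":1}
    - {"delta_pos":[0.6,0,0],"twist":0,"gripper":1}
    - {"delta_pos":[0.75,0,0],"twist":0,"gripper":1}
    - {"delta_pos":[0.85,0,0],"twist":0,"gripper":1}
    - {"delta_pos":[0.95,0,0],"twist":0,"gripper":1}
    - {"delta_pos":[1.05,0,0],"twist":0,"gripper":1}
    - {"delta_pos":[1.15,0,0],"twist":0,"gripper":1}
    - {"delta_pos":[1.25,0,0],"twist":0,"gripper":1}
    - {"delta_pos":[1.35,0,0],"twist":0,"gripper":1}
    - {"delta_pos":[1.45,0,0],"twist":0,"gripper":1}
    - {"delta_pos":[1.55,0,0],"twist":0,"gripper":1}
    - {"delta_pos":[1.65,0,0],"twist":0,"gripper":1}
    - {"delta_pos":[1.75,0,0],"twist":0,"gripper":1}
    - {"delta_pos":[1.85,0,0],"twist":0,"gripper":1}
    - {"delta_pos":[1.95,0,0],"twist":0,"gripper":1}
    - {"delta_pos":[2.05,0,0],"twist":0,"gripper":1}
    - {"delta_pos":[2.15,0,0],"twist":0,"gripper":1}
    - {"delta_pos":[2.25,0,0],"twist":0,"gripper":1}

```text
time_s: 13.03
eef_pos: [0.4959, -0.1439, 0.0958]
eef_rot: [-0.021, 1.0, 0.0, 0.001]
contact_force: [3.4, -1.1, -2.8]
gripper_width: 0.0146
```

Emit:
arm_command:
  motion:
    - {"delta_pos":[0.13,0,0],"twist":0,"gripper":1}
    - {"delta_pos":[0.26,0,0],"twist":0,"gripper":1}
    - {"delta_pos":[0.39,0,0],"twist":0,"gripper":1}
    - {"delta_pos":[0.52,0,0],"twist":0,"gripper":1}
    - {"delta_pos":[0.65,0,0],"twist":0,"gripper":1}
    - {"delta_pos":[0.78,0,0],"twist":0,"gripper":1}
    - {"delta_pos":[0.91,0,0],"twist":0,"gripper":1}
    - {"delta_pos":[1.04,0,0],"twist":0,"gripper":1}
    - {"delta_pos":[1.17,0,0],"twist":0,"gripper":1}
    - {"delta_pos":[1.3,0,0],"twist":0,"gripper":1}
    - {"delta_pos":[1.43,0,0],"twist":0,"gripper":1}
    - {"delta_pos":[1.56,0,0],"twist":0,"gripper":1}
    - {"delta_pos":[1.69,0,0],"twist":0,"gripper":1}
    - {"delta_pos":[1.82,0,0],"twist":0,"gripper":1}
    - {"delta_pos":[1.95,0,0],"twist":0,"gripper":1}
    - {"delta_pos":[2.08,0,0],"twist":0,"gripper":1}
    - {"delta_pos":[2.21,0,0],"twist":0,"gripper":1}
    - {"delta_pos":[2.34,0,0],"twist":0,"gripper":1}
    - {"delta_pos":[2.47,0,0],"twist":0,"gripper":1}
    - {"delta_pos":[2.6,0,0],"twist":0,"gripper":1}

```text
time_s: 14.7
eef_pos: [0.4691, -0.145, 0.0956]
eef_rot: [-0.021, 1.0, 0.0, -0.0]
contact_force: [3.3, -0.2, -1.4]
gripper_width: 0.0141
```

Run:
```python
from h import *
s=readout.sense()
for k in ('time_s','eef_pos','contact_force','wrist_torque'): print(k,np.round(s[k],4))
P={n:viewer.snapshot(n) for n in('scene','side')}
a=cv2.resize(P['scene']['image'][180:255,150:250],(800,600),interpolation=cv2.INTER_CUBIC)
b=cv2.resize(P['side']['image'][105:180,225:325],(800,600),interpolation=cv2.INTER_CUBIC)
cv2.imwrite('pics/c4.png',cv2.resize(np.hstack([a,b]),(800,300)))
```

```text
time_s 14.7
eef_pos [ 0.4691 -0.145   0.0956]
contact_force [ 3.3058 -0.1777 -1.4199]
wrist_torque [-0.0377 -0.6194 -0.0781]
```

View pics/c4.png

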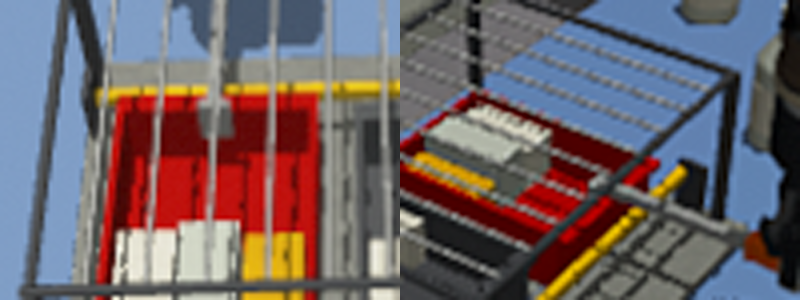

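The lip now just meets the bar line in both views, so the wall is about 10 mm short of it. Creeping on.

Emit:
arm_command:
  motion:
    - {"delta_pos":[0.08,0,0],"twist":0,"gripper":1}
    - {"delta_pos":[0.16,0,0],"twist":0,"gripper":1}
    - {"delta_pos":[0.24,0,0],"twist":0,"gripper":1}
    - {"delta_pos":[0.32,0,0],"twist":0,"gripper":1}
    - {"delta_pos":[0.4,0,0],"twist":0,"gripper":1}
    - {"delta_pos":[0.48,0,0],"twist":0,"gripper":1}

```text
time_s: 15.3
eef_pos: [0.4644, -0.1452, 0.0956]
eef_rot: [-0.021, 1.0, -0.0, 0.0]
contact_force: [2.8, -0.0, -2.2]
gripper_width: 0.0145
```

Emit:
arm_command:
  motion:
    - {"delta_pos":[0.07,0,0],"twist":0,"gripper":1}
    - {"delta_pos":[0.14,0,0],"twist":0,"gripper":1}
    - {"delta_pos":[0.21,0,0],"twist":0,"gripper":1}
    - {"delta_pos":[0.28,0,0],"twist":0,"gripper":1}
    - {"delta_pos":[0.34,0,0],"twist":0,"gripper":1}
    - {"delta_pos":[0.4,0,0],"twist":0,"gripper":1}

```text
time_s: 15.8
eef_pos: [0.4604, -0.1454, 0.0956]
eef_rot: [-0.021, 1.0, 0.0, 0.0]
contact_force: [3.9, 0.7, -2.2]
gripper_width: 0.0143
```

Emit:
arm_command:
  motion:
    - {"delta_pos":[0.06,0,0],"twist":0,"gripper":1}
    - {"delta_pos":[0.12,0,0],"twist":0,"gripper":1}
    - {"delta_pos":[0.18,0,0],"twist":0,"gripper":1}
    - {"delta_pos":[0.24,0,0],"twist":0,"gripper":1}
    - {"delta_pos":[0.3,0,0],"twist":0,"gripper":1}

```text
time_s: 16.22
eef_pos: [0.4574, -0.1455, 0.0956]
eef_rot: [-0.021, 1.0, 0.0, -0.0]
contact_force: [3.4, 0.0, -2.1]
gripper_width: 0.0149
```

Emit:
arm_command:
  motion:
    - {"delta_pos":[0.06,0,0],"twist":0,"gripper":1}
    - {"delta_pos":[0.12,0,0],"twist":0,"gripper":1}
    - {"delta_pos":[0.18,0,0],"twist":0,"gripper":1}
    - {"delta_pos":[0.2,0,0],"twist":0,"gripper":1}

```text
time_s: 16.55
eef_pos: [0.4553, -0.1456, 0.0956]
eef_rot: [-0.021, 1.0, -0.0, -0.0]
contact_force: [4.2, 0.0, -2.4]
gripper_width: 0.0145
```

Emit:
arm_command:
  motion:
    - {"delta_pos":[0.06,0,0],"twist":0,"gripper":1}
    - {"delta_pos":[0.12,0,0],"twist":0,"gripper":1}
    - {"delta_pos":[0.18,0,0],"twist":0,"gripper":1}
    - {"delta_pos":[0.2,0,0],"twist":0,"gripper":1}

```text
time_s: 16.88
eef_pos: [0.4533, -0.1457, 0.0956]
eef_rot: [-0.021, 1.0, -0.0, -0.0]
contact_force: [4.4, 0.3, -2.0]
gripper_width: 0.0145
```

Run:
```python
from h import *
s=readout.sense()
for k in ('time_s','eef_pos','contact_force','wrist_torque'): print(k,np.round(s[k],4))
```

```text
time_s 16.8833
eef_pos [ 0.4533 -0.1457  0.0956]
contact_force [ 4.3587  0.2877 -1.9861]
wrist_torque [-0.011  -0.5818 -0.0607]
```

Emit:
arm_command:
  motion:
    - {"delta_pos":[0.05,0,0],"twist":0,"gripper":1}
    - {"delta_pos":[0.1,0,0],"twist":0,"gripper":1}
    - {"delta_pos":[0.15,0,0],"twist":0,"gripper":1}
    - {"delta_pos":[0.2,0,0],"twist":0,"gripper":1}

```text
time_s: 17.22
eef_pos: [0.4514, -0.1458, 0.0956]
eef_rot: [-0.021, 1.0, -0.0, -0.0]
contact_force: [2.0, -0.4, -1.8]
gripper_width: 0.0145
```

Emit:
arm_command:
  motion:
    - {"delta_pos":[0.05,0,0],"twist":0,"gripper":1}
    - {"delta_pos":[0.1,0,0],"twist":0,"gripper":1}
    - {"delta_pos":[0.15,0,0],"twist":0,"gripper":1}

```text
time_s: 17.47
eef_pos: [0.45, -0.1458, 0.0957]
eef_rot: [-0.021, 1.0, -0.0, 0.0]
contact_force: [4.4, -0.3, -2.1]
gripper_width: 0.0143
```

Emit:
arm_command:
  motion:
    - {"delta_pos":[0.05,0,0],"twist":0,"gripper":1}
    - {"delta_pos":[0.1,0,0],"twist":0,"gripper":1}
    - {"delta_pos":[0.15,0,0],"twist":0,"gripper":1}
    - {"delta_pos":[0.2,0,0],"twist":0,"gripper":1}

```text
time_s: 17.8
eef_pos: [0.4487, -0.1459, 0.0958]
eef_rot: [-0.021, 1.0, -0.0, 0.001]
contact_force: [6.6, -0.1, -4.3]
gripper_width: 0.0146
```

Run:
```python
from h import *
s=readout.sense()
for k in ('time_s','eef_pos','contact_force','wrist_torque'): print(k,np.round(s[k],4))
P={n:viewer.snapshot(n) for n in('scene','side')}
a=cv2.resize(P['scene']['image'][180:255,150:250],(800,600),interpolation=cv2.INTER_CUBIC)
b=cv2.resize(P['side']['image'][105:180,225:325],(800,600),interpolation=cv2.INTER_CUBIC)
cv2.imwrite('pics/c5.png',cv2.resize(np.hstack([a,b]),(800,300)))
```

```text
time_s 17.8
eef_pos [ 0.4487 -0.1459  0.0958]
contact_force [ 6.62   -0.0681 -4.255 ]
wrist_torque [-0.0194 -1.1085  0.0396]
```

View pics/c5.png

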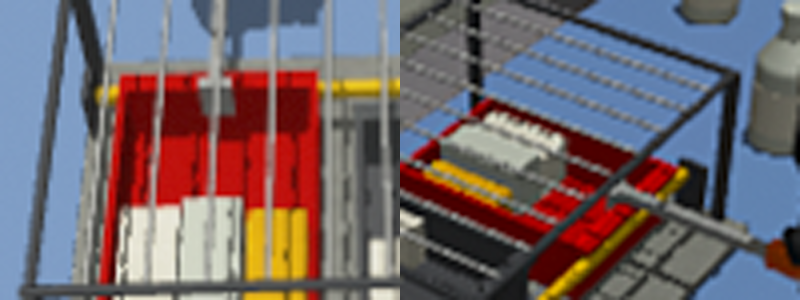

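Emit:
arm_command:
  motion:
    - {"delta_pos":[0.03,0,0.04],"twist":0,"gripper":1}
    - {"delta_pos":[0.06,0,0.08],"twist":0,"gripper":1}
    - {"delta_pos":[0.09,0,0.1],"twist":0,"gripper":1}
    - {"delta_pos":[0.09,0,0.1],"twist":0,"gripper":1}

```text
time_s: 18.23
eef_pos: [0.4484, -0.146, 0.095]
eef_rot: [-0.021, 1.0, -0.0, 0.001]
contact_force: [7.5, -0.4, -2.5]
gripper_width: 0.0144
```

Run:
```python
from h import *
s=readout.sense()
for k in ('time_s','eef_pos','eef_rot','contact_force','wrist_torque'): print(k,np.round(s[k],4))
```

```text
time_s 18.2333
eef_pos [ 0.4484 -0.146   0.095 ]
eef_rot [-0.0212  0.9998 -0.      0.0014]
contact_force [ 7.4951 -0.3514 -2.4619]
wrist_torque [-0.0145 -1.37    0.0387]
```

Emit:
arm_command:
  motion:
    - {"delta_pos":[0.05,0,0.02],"twist":0,"gripper":1}
    - {"delta_pos":[0.1,0,0.04],"twist":0,"gripper":1}
    - {"delta_pos":[0.15,0,0.05],"twist":0,"gripper":1}
    - {"delta_pos":[0.15,0,0.05],"twist":0,"gripper":1}
    - {"delta_pos":[0.15,0,0.05],"twist":0,"gripper":1}

```text
time_s: 18.65
eef_pos: [0.4477, -0.146, 0.0948]
eef_rot: [-0.021, 1.0, -0.0, 0.002]
contact_force: [8.6, -0.1, -3.8]
gripper_width: 0.0141
```

Emit:
arm_command:
  motion:
    - {"delta_pos":[0.05,0,0.02],"twist":0,"gripper":1}
    - {"delta_pos":[0.1,0,0.03],"twist":0,"gripper":1}
    - {"delta_pos":[0.1,0,0.03],"twist":0,"gripper":1}
    - {"delta_pos":[0.1,0,0.03],"twist":0,"gripper":1}

```text
time_s: 18.98
eef_pos: [0.4471, -0.146, 0.0947]
eef_rot: [-0.021, 1.0, -0.0, 0.003]
contact_force: [10.5, -0.0, -2.7]
gripper_width: 0.0146
```

Emit:
arm_command:
  motion:
    - {"delta_pos":[0.05,0,0.02],"twist":0,"gripper":1}
    - {"delta_pos":[0.1,0,0.04],"twist":0,"gripper":1}
    - {"delta_pos":[0.15,0,0.05],"twist":0,"gripper":1}
    - {"delta_pos":[0.15,0,0.05],"twist":0,"gripper":1}
    - {"delta_pos":[0.15,0,0.05],"twist":0,"gripper":1}

```text
time_s: 19.4
eef_pos: [0.4464, -0.1461, 0.0944]
eef_rot: [-0.021, 1.0, -0.0, 0.003]
contact_force: [12.6, -0.6, -2.4]
gripper_width: 0.0141
```

Run:
```python
from h import *
s=readout.sense()
for k in ('time_s','eef_pos','eef_rot','contact_force','wrist_torque'): print(k,np.round(s[k],4))
```

```text
time_s 19.4
eef_pos [ 0.4464 -0.1461  0.0944]
eef_rot [-2.130e-02  9.998e-01 -1.000e-04  3.500e-03]
contact_force [12.6277 -0.6348 -2.3761]
wrist_torque [-7.0000e-04 -2.2283e+00  5.9000e-03]
```

Emit:
arm_command:
  motion:
    - {"delta_pos":[0.05,0,0.01],"twist":0,"gripper":1}
    - {"delta_pos":[0.1,0,0.03],"twist":0,"gripper":1}
    - {"delta_pos":[0.14,0,0.04],"twist":0,"gripper":1}
    - {"delta_pos":[0.14,0,0.04],"twist":0,"gripper":1}
    - {"delta_pos":[0.14,0,0.04],"twist":0,"gripper":1}

```text
time_s: 19.82
eef_pos: [0.4458, -0.1461, 0.0943]
eef_rot: [-0.021, 1.0, -0.0, 0.004]
contact_force: [13.5, 0.6, -3.4]
gripper_width: 0.0145
```

Run:
```python
from h import *
for i in range(3):
    s=readout.sense()
    print(*[np.round(s[k],4) for k in ('time_s','eef_pos','eef_rot','contact_force','wrist_torque')])
    if i<2:p=viewer.snapshot(['scene','side'][i]); np.save('f%d.npy'%i,p['image'])
a=np.load('f0.npy')[180:255,150:250];b=np.load('f1.npy')[105:180,225:325]
cv2.imwrite('pics/c6.png',cv2.resize(np.hstack([a,b]),(800,300),interpolation=cv2.INTER_CUBIC))
```

```text
19.8167 [ 0.4458 -0.1461  0.0943] [-2.140e-02  9.998e-01 -1.000e-04  4.200e-03] [13.5181  0.6458 -3.3964] [-0.0273 -2.6238 -0.0144]
19.8667 [ 0.4458 -0.1461  0.0943] [-2.140e-02  9.998e-01 -1.000e-04  4.200e-03] [13.9571  0.5167 -3.3805] [-0.0142 -2.5655 -0.005 ]
19.9167 [ 0.4458 -0.1461  0.0943] [-2.140e-02  9.998e-01 -1.000e-04  4.200e-03] [13.1684 -0.1963 -4.4019] [ 0.028  -2.6539 -0.0284]
```

View pics/c6.png

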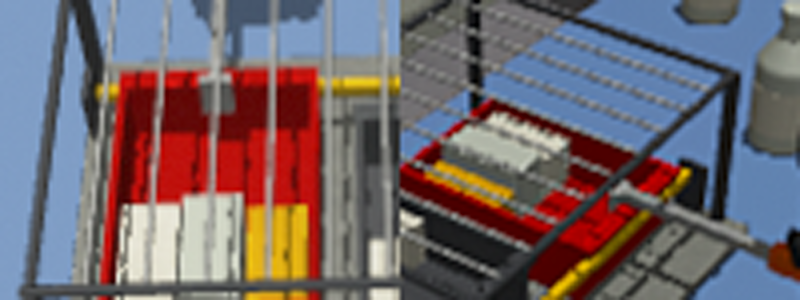

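Emit:
arm_command:
  motion:
    - {"delta_pos":[0.05,0,0.04],"twist":0,"gripper":1}
    - {"delta_pos":[0.1,0,0.07],"twist":0,"gripper":1}
    - {"delta_pos":[0.1,0,0.07],"twist":0,"gripper":1}
    - {"delta_pos":[0.1,0,0.07],"twist":0,"gripper":1}
    - {"delta_pos":[0.1,0,0.07],"twist":0,"gripper":1}

```text
time_s: 20.33
eef_pos: [0.4454, -0.1462, 0.0938]
eef_rot: [-0.021, 1.0, -0.0, 0.005]
contact_force: [15.2, -0.1, -3.2]
gripper_width: 0.0144
```

Run:
```python
from h import *
for i in range(3):
    s=readout.sense()
    print(*[np.round(s[k],4) for k in ('time_s','eef_pos','contact_force','wrist_torque')])
    if i<2:p=viewer.snapshot('side')
```

```text
20.3333 [ 0.4454 -0.1462  0.0938] [15.1605 -0.137  -3.1962] [ 0.0295 -2.854  -0.0447]
20.3833 [ 0.4454 -0.1461  0.0938] [14.8334  0.1839 -1.8713] [ 0.0469 -2.8735  0.0143]
20.4333 [ 0.4454 -0.1461  0.0938] [15.1137 -0.734  -2.1624] [-0.0106 -2.8883 -0.0046]
```

15 N is held steadily. Now I ease off and step clear of the wall.

Emit:
arm_command:
  motion:
    - {"delta_pos":[-0.15,0,0],"twist":0,"gripper":1}
    - {"delta_pos":[-0.3,0,-0.03],"twist":0,"gripper":1}
    - {"delta_pos":[-0.45,0,-0.06],"twist":0,"gripper":1}
    - {"delta_pos":[-0.6,0,-0.1],"twist":0,"gripper":1}
    - {"delta_pos":[-0.75,0,-0.13],"twist":0,"gripper":1}
    - {"delta_pos":[-0.9,0,-0.16],"twist":0,"gripper":1}
    - {"delta_pos":[-1.05,0,-0.2],"twist":0,"gripper":1}
    - {"delta_pos":[-1.2,0,-0.2],"twist":0,"gripper":1}
    - {"delta_pos":[-1.35,0,-0.2],"twist":0,"gripper":1}
    - {"delta_pos":[-1.5,0,-0.2],"twist":0,"gripper":1}
    - {"delta_pos":[-1.7,0,-0.2],"twist":0,"gripper":1}
    - {"delta_pos":[-2,0,-0.2],"twist":0,"gripper":1}
    - {"delta_pos":[-2,0,-0.2],"twist":0,"gripper":1}
    - {"delta_pos":[-2,0,-0.2],"twist":0,"gripper":1}

```text
time_s: 21.6
eef_pos: [0.4608, -0.1453, 0.0942]
eef_rot: [-0.021, 1.0, 0.0, -0.0]
contact_force: [0.6, 0.5, -1.0]
gripper_width: 0.0145
```

Run:
```python
from h import *
s=readout.sense()
print(*[np.round(s[k],4) for k in ('time_s','eef_pos','eef_rot','contact_force','wrist_torque')])
for i in range(2): p=viewer.snapshot(['scene','side'][i]); np.save('f%d.npy'%i,p['image'])
a=np.load('f0.npy')[180:255,150:250];b=np.load('f1.npy')[105:180,225:325]
cv2.imwrite('pics/c7.png',cv2.resize(np.hstack([a,b]),(800,300),interpolation=cv2.INTER_CUBIC))
```

```text
21.6 [ 0.4608 -0.1453  0.0942] [-2.110e-02  9.998e-01  1.000e-04 -0.000e+00] [ 0.5786  0.5035 -1.0226] [0.039  0.1061 0.0342]
```

View pics/c7.png

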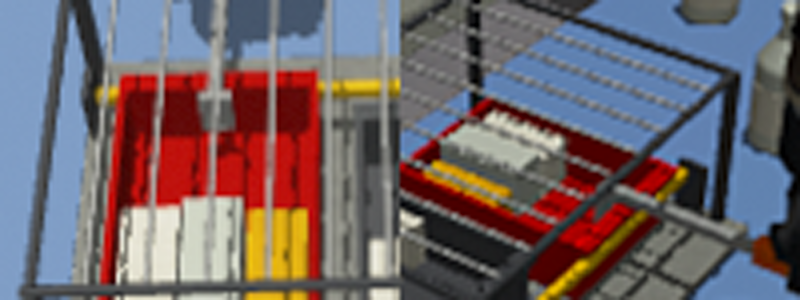

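Emit:
arm_command:
  motion:
    - {"delta_pos":[0,0,-0.6],"twist":0,"gripper":1}
    - {"delta_pos":[0,0,-1.4],"twist":0,"gripper":1}
    - {"delta_pos":[0,0,-2.2],"twist":0,"gripper":1}
    - {"delta_pos":[0,0,-3],"twist":0,"gripper":1}
    - {"delta_pos":[0,0,-3.8],"twist":0,"gripper":1}
    - {"delta_pos":[0,0,-4.1],"twist":0,"gripper":1}
    - {"delta_pos":[0,0,-4.1],"twist":0,"gripper":1}
    - {"delta_pos":[0.5,0,-4.1],"twist":0,"gripper":1}
    - {"delta_pos":[1.5,0,-4.1],"twist":0,"gripper":1}
    - {"delta_pos":[3,0,-4.1],"twist":0,"gripper":1}
    - {"delta_pos":[5,0,-4.1],"twist":0,"gripper":1}
    - {"delta_pos":[7,0,-4.1],"twist":0,"gripper":1}
    - {"delta_pos":[9,0,-4.1],"twist":0,"gripper":1}
    - {"delta_pos":[10.2,0,-4.1],"twist":0,"gripper":1}
    - {"delta_pos":[10.2,0,-4.1],"twist":0,"gripper":1}
    - {"delta_pos":[10.2,0,-4.1],"twist":0,"gripper":1}

```text
time_s: 23.03
eef_pos: [0.3583, -0.1501, 0.1353]
eef_rot: [-0.021, 1.0, -0.0, 0.0]
contact_force: [-0.4, -0.4, -1.4]
gripper_width: 0.0146
```

Run:
```python
from h import *
s=readout.sense()
print(*[np.round(s[k],4) for k in ('time_s','eef_pos','eef_rot','contact_force','wrist_torque','joint_pos')])
print(rel([.4583,.3397,.2715],10.7))
```

```text
23.0333 [ 0.3583 -0.1501  0.1353] [-2.050e-02  9.998e-01 -4.000e-04  1.000e-04] [-0.4077 -0.4346 -1.3937] [-0.0212  0.0322 -0.0234] [ 0.9989  0.2789 -0.8198  2.2259  0.3023  0.7455  1.5854]
(array([-12.  ,  48.52, -13.65]), np.float64(-0.146), np.float64(-357.6471541364118))
```

Emit:
arm_command:
  motion:
    - {"delta_pos":[0,0,-3],"twist":0,"gripper":1}
    - {"delta_pos":[0,0,-6.5],"twist":0,"gripper":1}
    - {"delta_pos":[0,0,-10],"twist":0,"gripper":1}
    - {"delta_pos":[0,0,-13.6],"twist":0,"gripper":1}
    - {"delta_pos":[0,2,-13.6],"twist":0,"gripper":1}
    - {"delta_pos":[-0.3,5,-13.6],"twist":0,"gripper":1}
    - {"delta_pos":[-1,8.5,-13.6],"twist":-0.01,"gripper":1}
    - {"delta_pos":[-2,12,-13.6],"twist":-0.02,"gripper":1}
    - {"delta_pos":[-3,15.5,-13.6],"twist":-0.04,"gripper":1}
    - {"delta_pos":[-4,19,-13.6],"twist":-0.05,"gripper":1}
    - {"delta_pos":[-5,22.5,-13.6],"twist":-0.06,"gripper":1}
    - {"delta_pos":[-6,26,-13.6],"twist":-0.08,"gripper":1}
    - {"delta_pos":[-7,29.5,-13.6],"twist":-0.09,"gripper":1}
    - {"delta_pos":[-8,33,-13.6],"twist":-0.1,"gripper":1}
    - {"delta_pos":[-9,36.5,-13.6],"twist":-0.11,"gripper":1}
    - {"delta_pos":[-10,40,-13.6],"twist":-0.12,"gripper":1}
    - {"delta_pos":[-11,43.5,-13.6],"twist":-0.135,"gripper":1}
    - {"delta_pos":[-11.7,46.5,-13.6],"twist":-0.146,"gripper":1}
    - {"delta_pos":[-12,48.3,-13.6],"twist":-0.146,"gripper":1}
    - {"delta_pos":[-12,48.5,-13.6],"twist":-0.146,"gripper":1}

```text
time_s: 24.7
eef_pos: [0.4575, 0.3452, 0.2709]
eef_rot: [-0.096, 0.995, 0.002, -0.001]
contact_force: [-0.6, 0.2, -0.9]
gripper_width: 0.0144
```

Emit:
arm_command:
  motion:
    - {"delta_pos":[0,0,0],"twist":0,"gripper":1}
    - {"delta_pos":[0,0,0],"twist":0,"gripper":1}

```text
time_s: 24.87
eef_pos: [0.4582, 0.3398, 0.2708]
eef_rot: [-0.094, 0.996, -0.0, -0.0]
contact_force: [0.2, -0.3, -2.7]
gripper_width: 0.0143
```

Run:
```python
from h import *
s=readout.sense()
print(*[np.round(s[k],4) for k in ('time_s','eef_pos','eef_rot','contact_force','wrist_torque','joint_pos')])
print(rel([.4583,.3397,.1],10.7))
```

```text
24.8667 [0.4582 0.3398 0.2708] [-9.400e-02  9.956e-01 -1.000e-04 -4.000e-04] [ 0.1886 -0.329  -2.6645] [-0.0536  0.1401 -0.0074] [ 0.0297  0.5098 -1.0553  1.6649  0.4645  1.244   0.634 ]
(array([-2.000e-02, -1.000e-02,  1.708e+01]), np.float64(0.001), np.float64(-349.2141319490889))
```

Emit:
arm_command:
  motion:
    - {"delta_pos":[0,0,3.5],"twist":0,"gripper":1}
    - {"delta_pos":[0,0,7],"twist":0,"gripper":1}
    - {"delta_pos":[0,0,10.5],"twist":0,"gripper":1}
    - {"delta_pos":[0,0,14],"twist":0,"gripper":1}
    - {"delta_pos":[0,0,15.5],"twist":0,"gripper":1}
    - {"delta_pos":[0,0,16],"twist":0,"gripper":1}
    - {"delta_pos":[0,0,16],"twist":0,"gripper":1}
    - {"delta_pos":[0,0,16],"twist":0,"gripper":1}

```text
time_s: 25.53
eef_pos: [0.459, 0.3404, 0.1129]
eef_rot: [-0.094, 0.996, 0.001, 0.001]
contact_force: [0.4, 0.4, -1.3]
gripper_width: 0.0146
```

Run:
```python
from h import *
s=readout.sense(); print(s['eef_pos'],s['contact_force'],s['time_s'])
e=np.array(s['eef_pos']);c,n=np.cos(np.radians(10.7)),np.sin(np.radians(10.7))
for cam_ in('side','scene'):
    p=viewer.snapshot(cam_)
    print([(np.round(x['centre'],1),x['score']) for x in tip_of(p,'hook_tooth')],'exp',proj(p,e+[.19*c,.19*n,-.039]))
    if cam_=='side': cv2.imwrite('pics/d8.png',cv2.resize(p['image'][215:335,150:310],(800,600),interpolation=cv2.INTER_CUBIC))
```

```text
[0.45899173 0.34043327 0.11293273] [ 0.37601548  0.39674605 -1.29541205] 25.5333
[(array([167.5, 249.4]), 0.66), (array([235.1, 293.5]), 0.41)] exp [166.87148572 246.86252064]
[(array([375.6, 203.6]), 0.91)] exp [375.30474142 205.18063918]
```

View pics/d8.png

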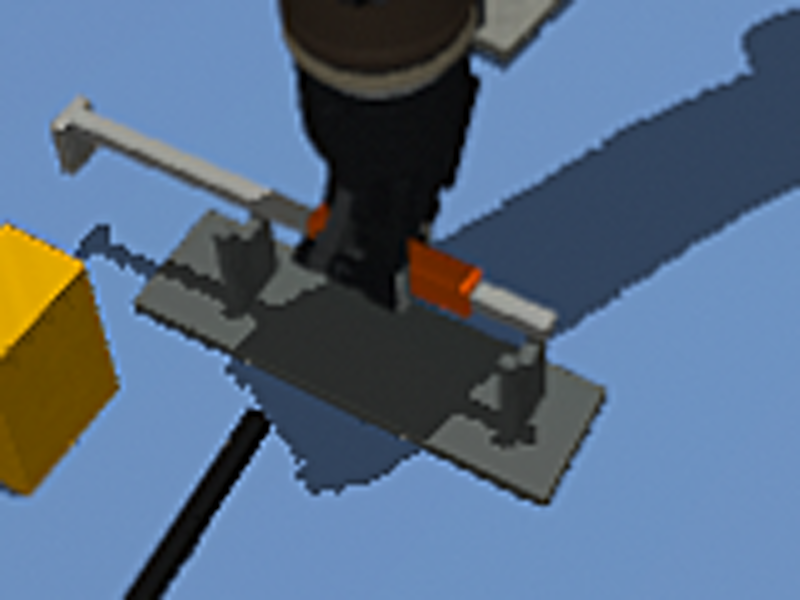

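The hook hangs level above both forks, its shank and tail in line with the notches. Lowering it.

Emit:
arm_command:
  motion:
    - {"delta_pos":[0,0,0.8],"twist":0,"gripper":1}
    - {"delta_pos":[0,0,1.6],"twist":0,"gripper":1}
    - {"delta_pos":[0,0,2.4],"twist":0,"gripper":1}
    - {"delta_pos":[0,0,3.1],"twist":0,"gripper":1}
    - {"delta_pos":[0,0,3.5],"twist":0,"gripper":1}
    - {"delta_pos":[0,0,3.8],"twist":0,"gripper":1}
    - {"delta_pos":[0,0,3.95],"twist":0,"gripper":1}
    - {"delta_pos":[0,0,3.95],"twist":0,"gripper":1}
    - {"delta_pos":[0,0,3.95],"twist":0,"gripper":1}

```text
time_s: 26.48
eef_pos: [0.4582, 0.3402, 0.0718]
eef_rot: [-0.094, 0.996, 0.0, 0.0]
contact_force: [1.3, 0.1, -2.5]
gripper_width: 0.0147
```

Emit:
arm_command:
  motion:
    - {"delta_pos":[0,0,0.05],"twist":0,"gripper":1}
    - {"delta_pos":[0,0,0.1],"twist":0,"gripper":1}
    - {"delta_pos":[0,0,0.1],"twist":0,"gripper":1}
    - {"delta_pos":[0,0,0.1],"twist":0,"gripper":1}

```text
time_s: 26.82
eef_pos: [0.4583, 0.3402, 0.0715]
eef_rot: [-0.094, 0.996, 0.0, 0.0]
contact_force: [-1.6, -1.5, 5.2]
gripper_width: 0.0143
```

Emit:
arm_command:
  motion:
    - {"delta_pos":[0,0,0],"twist":0,"gripper":0.6}
    - {"delta_pos":[0,0,0],"twist":0,"gripper":0.5}
    - {"delta_pos":[0,0,0],"twist":0,"gripper":0.2}
    - {"delta_pos":[0,0,0],"twist":0,"gripper":-0.2}
    - {"delta_pos":[0,0,0],"twist":0,"gripper":-0.6}
    - {"delta_pos":[0,0,0],"twist":0,"gripper":-1}
    - {"delta_pos":[0,0,0],"twist":0,"gripper":-1}
    - {"delta_pos":[0,0,0],"twist":0,"gripper":-1}
    - {"delta_pos":[0,0,-1],"twist":0,"gripper":-1}
    - {"delta_pos":[0,0,-3],"twist":0,"gripper":-1}
    - {"delta_pos":[0,0,-6],"twist":0,"gripper":-1}
    - {"delta_pos":[0,0,-10],"twist":0,"gripper":-1}
    - {"delta_pos":[0,0,-14],"twist":0,"gripper":-1}
    - {"delta_pos":[0,0,-17],"twist":0,"gripper":-1}
    - {"delta_pos":[0,0,-17],"twist":0,"gripper":-1}
    - {"delta_pos":[0,0,-17],"twist":0,"gripper":-1}

```text
time_s: 28.15
eef_pos: [0.4586, 0.3407, 0.2434]
eef_rot: [-0.094, 0.996, 0.001, 0.002]
contact_force: [-0.5, -0.4, -1.6]
gripper_width: 0.0857
```

Run:
```python
from h import *
s=readout.sense(); print(s['time_s'],s['eef_pos'],s['contact_force'],s['gripper_width'])
p=viewer.snapshot('wrist'); q=viewer.snapshot('scene'); r=viewer.snapshot('side')
for d in tip_of(p,'hook_tooth')[:1]+tip_of(p,'rest')[:1]: print(np.round(d['centre'],1),onz(p,d['centre'],.032,s).round(4))
im=cv2.cvtColor(p['image'],cv2.COLOR_BGR2HSV); o=cv2.inRange(im,(4,150,60),(16,255,255))
n,l,st,ce=cv2.connectedComponentsWithStats(o); i=1+np.argmax(st[1:,4])
ys,xs=np.nonzero(l==i); w=np.array([onz(p,(x,y),.077,s)[:2] for x,y in zip(xs,ys)],np.float32)
print(cv2.minAreaRect(w*1000))
a=cv2.resize(p['image'],(400,300)); b=cv2.resize(q['image'][165:277,150:299],(400,300),interpolation=cv2.INTER_CUBIC); c=cv2.resize(r['image'][95:185,205:325],(400,300),interpolation=cv2.INTER_CUBIC); e=cv2.resize(r['image'][215:335,150:310],(400,300),interpolation=cv2.INTER_CUBIC)
cv2.imwrite('pics/f9.png',np.vstack([np.hstack([a,b]),np.hstack([c,e])]))
```

```text
28.15 [0.45858145 0.34068327 0.24336683] [-0.5233543  -0.38416072 -1.59082573] 0.08568618250504115
[254.6 297.6] [0.6447 0.3746 0.032 ]
[250.6 163. ] [0.4524 0.3334 0.032 ]
((458.91790771484375, 340.942626953125), (88.9777603149414, 15.265868186950684), 11.041245460510254)
```

View pics/f9.png

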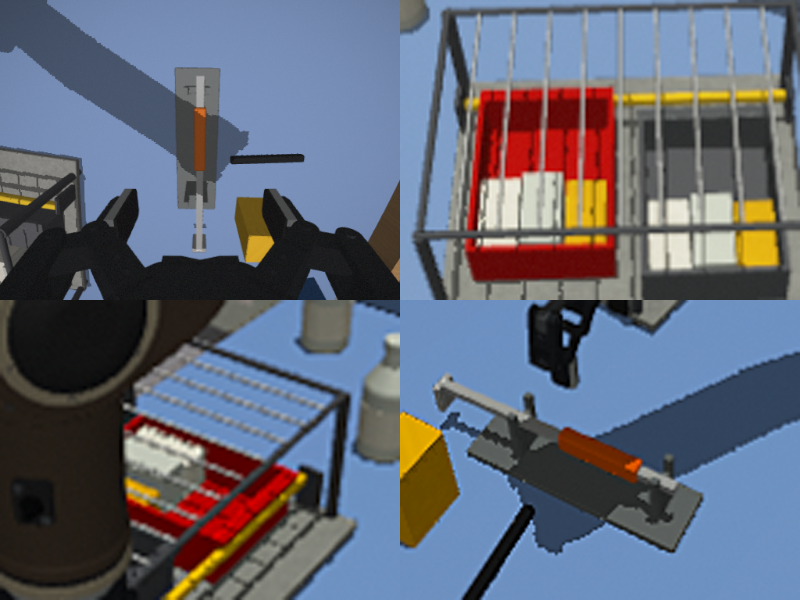

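The hook lies in both forks and the tote's lip is parallel to the bar and over it. The gripper is clear, so I hand in.

```bash
python3 -c "
from bench import job; print(job.finish_job())"
```

```text
the job is handed in; nothing more can be done
None
```

The job is handed in: the red tote stands on the yellow stop bar and the hook is back in its rest. It took about 28 of the 66 s.

- **Pull:** I hooked the tooth behind the lip and drew the tote out at about 3–4 N of drag. Against the bar the pull built up to 15 N (14.8–15.2 N over the last readings). No reading went above 15.2 N; I read the force between moves, not continuously.
- **Unhooking:** I eased the hook forward until the force fell to about 0.6 N, with the tooth some 10 mm clear of the wall, then lifted it out. On release the springs could move the tote back slightly. I estimated 2–3 mm but did not measure it. The last pictures still show the lip over the bar and, by eye, parallel to it.
- **Flatness:** Under load the tooth pulled up on the wall with an estimated 2 N or so at most. I lowered the hand slightly to counter it and saw no tilt in the pictures.
- **Hook:** It lies in both forks. The handle is about 2 mm to the side of where I found it, turned by about 0.8°, both close to measuring error.
- **Other things:** The grey tote, marker and yellow carton look unmoved in the last pictures, judged by eye only. The bottles were mostly out of view there; I went nowhere near them.

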